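Put away two plug gauges in order and offer up the next one to the bush

ROBOT

A 6-joint arm with a two-finger parallel gripper is mounted at the origin on the work surface. World frame = base frame: x ahead of the robot, y to its left, z up, the work surface at z = 0. Lengths are in m, angles in rad, forces in N, time in s.
With the tool pointing down it reaches from about 0.375 to 0.975 m from the base axis. Payload 3.8 kg.
Tool frame: the origin (TCP) lies at the very end of the fingers, on their centre line; the grasp point (between the pads) lies 19 mm behind it; z points along the fingers, y is the line along which they close (so a half turn about z gives the same grasp; the last joint's range is limited). The gripper opens to 88 mm and grips with 3 to 60 N. Pads are 18 mm wide; open, the fingers measure 123 mm over their backs; the gripper's body (75 mm by 187 mm) begins 45 mm behind the grasp point.
Start: joints at [-1.283, 0.264, 1.604, -0, 1.274, -0.037], TCP at [0.215, -0.64, 0.217] pointing down, gripper open.
Joint ranges: [-2.63, 2.63], [-0.94, 2.18], [0.31, 2.57], [-1.31, 4.45], [0, 2.66], [-2.55, 2.55]. Speed limits (rad/s): [2.57, 2.57, 3.14, 3.14, 3.14, 3.14].

INTERFACE

Orientations are given as a unit quaternion [x, y, z, w].
In Python, from station import r gives the robot as it stands.
- The arm moves only by the shell command python3 -m jog 'ROWS' [OPENING] [FORCE]. ROWS is JSON, a list of rows, each a list of 6 numbers: the shift along the world's x, y, z in m, then the turn, a rotation vector about the world's x, y, z in degrees. In form: [[tx, ty, tz, rx, ry, rz], ...]. A call has 1 to 10 rows; each row is the pose to reach, as a shift and turn from the pose commanded when the call began; what a row does not reach only later rows make up. A row lasts 1/8 s, in which the tool goes at most 62.5 mm and 10.7 degrees, less where a joint would pass 70% of its speed; a pose out of reach is approached as far as the arm can. A call with a gripper value outside its range is refused whole. OPENING is the closure, from 0 (fully open) to 1 (shut), set as the call begins (- or left out, the last holds). The fingers move at their own pace and stop on an object; FORCE is the grip in N (left out, the last holds). Time passes only in rows, so rows that repeat a pose let the fingers close. It gives the time, the measured TCP pose, the force, the opening and the grip force at its end, in the units of the state.
- r.read_state(): the state, without advancing time (a new reading comes with each control period).
- r.snapshot(name): name is "scene" or "side" or "wrist"; returns a dict with "pixels" (420x560x3 uint8, red, green, blue), "range_z" (420x560 float32, m along the optical axis (not along the pixel's ray), 0 where there is no reading), "vfov" (degrees; the focal length in pixels is half the picture's height over the tangent of half this angle, whatever the lens; pixels are square), "cx", "cy" (the principal point, pixels), "R" (3x3) and "t" (3): a world point X has camera coordinates R X + t. Camera axes: x right, y down, z forward; pixel columns grow to the right and rows downward; lengths in m; the calibration is good to about 2 mm. A picture is of the moment at which its call begins.
- r.hand_in(): hands the job in; it is judged then, once.
Trained networks look in a picture, given as the dict that the camera call returned (one of the last four; its "shot" number tells which), for a name from the list of things; names that differ only in an ending like _2 or _b are one class to them, and where a whole thing is asked for, a point or a joint stands for the part that bears it (a point fixed in the world has none). Each returns a list of dicts, best first, with "conf" (0 to 1); they miss things now and then, are a little off and sometimes report something else, mostly with a low value. They report only what shows in the picture. A call takes as long as a camera call. They do not tell look-alikes from the thing itself.
- r.recognise(query, picture): "rect" ([left, top, right, bottom] in pixels, round what is visible of it).
The state is a dict: "clock": time; "joint_pos": joint angles; "qd": joint speeds; "effort": joint torques, N m; "tool_pos": TCP position; "tcp_rot": TCP orientation; "wrist_force": force on the tool from outside, world axes, zero at the start; "torque": the same for the moment, N m; "gripper_width": finger opening in m; "gripper_force": force on a finger pad.
Only numpy, scipy, OpenCV 4.12 (cv2) and the standard library are available. Lean on these libraries where they do the work, as an engineer would, in place of code of your own. Each camera call takes 0.05 s, during which the arm holds its last target. There are 200 camera calls.

TASK

Put the two used plug gauges from the wooden stand back into the gauge block, pushed fully home and let go: first the short one into hole 1 (beside the stop bar), then the tall one into hole 2. Then draw the next gauge out of hole 3, turn it in line with the tilted bore of the bush in the vise and keep it raised there, its plug end pointing into the bore from about 20 mm outside, without touching the bush or vise. Finish still holding it so, and leave everything else on the bench alone.

Things in the scene. Friction and masses are not known exactly. Their poses are not given: they have to be found in the camera images.
- short_gauge_handle (a point): middle of the short gauge's handle. All steel, from below: plug 18 mm in diameter, 30 mm long (chamfered foot); collar 32 mm in diameter, 4 mm thick; round handle 24 mm in diameter, 46 mm long; 80 mm overall. This point is 57 mm above the plug's end face; z points from plug to handle top. Starts upright in one of the stand's two holes. 0.2 kg.
- short_gauge_tip (a point): centre of the plug's end face (underside) of the short gauge; axes as at its handle.
- tall_gauge_handle (a point): middle of the tall gauge's handle. All steel, from below: plug 18 mm in diameter, 30 mm long (chamfered foot); collar 32 mm in diameter, 4 mm thick; round handle 24 mm in diameter, 76 mm long; 110 mm overall. This point is 72 mm above the plug's end face; z points from plug to handle top. Starts upright in the stand's other hole. About 0.3 kg.
- tall_gauge_tip (a point): centre of the plug's end face (underside) of the tall gauge; axes as at its handle.
- next_gauge_handle (a point): middle of the next gauge's handle. All steel, from below: plug 18 mm in diameter, 30 mm long (chamfered foot); collar 36 mm in diameter, 4 mm thick; round handle 28 mm in diameter, 60 mm long; 94 mm overall. This point is 64 mm above the plug's end face; z points from plug to handle top. Starts upright, home in hole 3 of the block. About 0.3 kg.
- next_gauge_tip (a point): centre of the plug's end face (underside) of the next gauge; axes as at its handle.
- short_gauge: the short gauge itself; origin at the centre of its plug's end face.
- tall_gauge: the tall gauge itself; origin at the centre of its plug's end face.
- next_gauge: the next gauge itself; origin at the centre of its plug's end face.
- block: fixed aluminium block 70 (its x) x 230 (its y) x 45 mm high; four blind holes in a row along y, 55 mm apart, 21 mm wide, 36 mm deep, numbered from the -y end, where a dark steel stop bar 57 mm high is fixed. Holes 1, 2 start empty, 3 holds the next gauge, 4 the tee gauge. A gauge is fully home when its collar rests on the top. Origin: centre of the underside.
- hole1 (a point): centre of the mouth of hole 1, in the block's top face, 45 mm above the bench; axes as the block.
- hole2 (a point): centre of the mouth of hole 2, as hole 1.
- hole3 (a point): centre of the mouth of hole 3, as hole 1.
- stand: fixed wooden stand, 80 mm (x) by 150 mm (y) by 40 mm high, with two blind holes 22 mm wide and 33 mm deep, at y = -35 and +35 mm of its centre; a gauge in it rests on its collar, on the stand's top. Origin at the centre of its underside. It stands on the left or on the right of the block.
- vise: tilting vise, fixed: grey base 160 by 150 by 15 mm, two grey cheeks, and between them a dark cradle with two jaws that grip the bored steel bush; highest point about 145 mm. Origin at the centre of its underside. It is on the side of the block where the stand is not, and its bore looks up and towards the robot (the vise's -x).
- bore_mouth (a point): centre of the open upper end of the bush's bore. The bush is a steel ring 50 mm in outer diameter, 23 mm bore, 40 mm long. The point's z axis is the bore's axis, pointing out of the bush.
- cradle (a joint): lean of the bore from upright towards the vise's -x, rad (0: the bore points straight up); set somewhere between 0.55 and 0.85, stiff, stays where it is.
- spare_bush_mid (a point): bystander: middle of a loose steel ring, 50 mm in diameter and 40 mm high, lying flat on the bench.
- file_mid (a point): bystander: file with a green handle, 250 mm long and 26 mm high, lying on the bench between robot and block; point on its axis, about its middle.
- hammer_grip (a point): bystander: hammer lying beyond the block; point on its handle.
- screwdriver_grip (a point): bystander: screwdriver lying beyond the block; point on its handle.
- oil_can: bystander: small steel can 60 mm in diameter, 90 mm high; origin under its centre.
- tee_gauge_handle (a point): bystander: gauge with a 70 mm cross bar on top, standing in hole 4; point 49 mm above its plug's end face, on its axis; its top is 89 mm above the bench.
Things that resemble listed ones, but are neither listed nor needed, are in the scene too. What is shaped like the short_gauge but blue or orange is not meant. What is shaped like the block but green is not meant.

How it is judged:
By the outcome, as a careful person would: the job done as asked, in the order asked, and still so for the second after the job is handed in, while the arm keeps its last pose, push and grip.
It also fails if it takes over 72 s, if anything falls off the work surface, if the arm or the gripper's body presses on something with over 40 N, if the wrist force passes 120 N, or if a joint passes its speed limit or range.

## Working session

There is one attempt and no reset: what is moved stays moved. The work goes in short steps, Python scripts to look and compute and a shell command to move; the robot and the scene stay as the last step left them, time stands still between calls to the robot, and variables do not carry over. Pictures are saved under pics/ and viewed, at most 14 in all, crops included, and the job is handed in when it is done.

```bash
ls; mkdir -p pics; cat > h.py <<'E'
import numpy as np,cv2,pickle
from station import r
def snap(n,save=None):
    s=r.snapshot(n)
    if save: cv2.imwrite('pics/'+save,s['pixels'][:,:,::-1])
    return s
def cloud(s):
    h,w=s['range_z'].shape; f=h/2/np.tan(np.radians(s['vfov'])/2)
    v,u=np.mgrid[:h,:w]; z=s['range_z']
    c=np.stack([(u-s['cx'])/f*z,(v-s['cy'])/f*z,z],-1)
    return (c-np.array(s['t']))@np.array(s['R'])   # R^T (c-t)
E
python3 - <<'E'
from h import *
for n in['scene','side']:
    s=snap(n,n+'0.png'); pickle.dump(s,open(n+'.pkl','wb'))
    print(n,s['vfov'],s['cx'],s['cy'],np.array(s['R']).round(3).tolist(),np.array(s['t']).round(3))
    P=cloud(s)
    for q in['short_gauge','tall_gauge','next_gauge','block','stand','vise','cradle','spare_bush_mid','file_mid','oil_can','tee_gauge_handle']:
        for d in r.recognise(q,s)[:3]:
            l,t,rr,b=map(int,d['rect']); print(q,round(d['conf'],2),[l,t,rr,b],P[(t+b)//2,(l+rr)//2].round(3))
print(r.read_state())
E
```

```text
pics
scene 46.78553540634133 278.31623260813876 216.62910655662887 [[0.332, 0.943, -0.016], [0.757, -0.277, -0.592], [-0.563, 0.184, -0.806]] [-0.158 -0.317  1.725]
short_gauge 0.66 [194, 268, 200, 285] [ 0.598 -0.266  0.093]
short_gauge 0.61 [219, 298, 230, 314] [ 0.691 -0.222  0.066]
short_gauge 0.51 [201, 236, 210, 254] [ 0.488 -0.222  0.057]
tall_gauge 0.6 [162, 266, 175, 292] [ 0.587 -0.339  0.102]
next_gauge 0.76 [301, 228, 312, 251] [0.596 0.039 0.107]
block 0.73 [115, 193, 199, 239] [ 0.332 -0.33   0.046]
block 0.63 [345, 113, 419, 157] [0.257 0.446 0.045]
block 0.62 [251, 233, 335, 285] [ 0.608 -0.003  0.045]
stand 0.75 [159, 270, 217, 307] [ 0.596 -0.298  0.043]
vise 0.68 [352, 190, 416, 250] [0.558 0.306 0.018]
cradle 0.83 [364, 194, 412, 216] [0.58  0.289 0.126]
cradle 0.45 [298, 231, 311, 249] [0.593 0.034 0.1  ]
spare_bush_mid 0.76 [322, 176, 333, 194] [0.391 0.191 0.041]
file_mid 0.95 [229, 193, 300, 228] [ 0.398 -0.019  0.017]
file_mid 0.42 [163, 267, 179, 291] [ 0.584 -0.332  0.093]
oil_can 0.58 [118, 306, 147, 340] [ 0.671 -0.448  0.091]
tee_gauge_handle 0.44 [311, 
[... 1298 characters left out ...]
]
{'clock': 1.2, 'joint_pos': array([-1.28290703e+00,  2.63903434e-01,  1.60398968e+00,  9.16043496e-06,
        1.27369528e+00, -3.69053945e-02]), 'qd': array([-0.00120394,  0.00153597, -0.00023269,  0.00023529,  0.00039253,
        0.00132501]), 'effort': array([-1.71029209e-03, -5.02074981e+01, -3.57257187e+01,  7.27038947e-02,
        1.87731895e-02, -1.11280269e-05]), 'tool_pos': array([ 0.21540043, -0.63971102,  0.21730899]), 'tcp_rot': array([9.86842723e-01, 1.61683146e-01, 4.61154275e-06, 1.56373374e-06]), 'wrist_force': array([-0.0073317 ,  0.59618686,  0.28774572]), 'torque': array([-0.01177459, -0.00401042, -0.04728169]), 'gripper_force': 0.0, 'gripper_width': 0.08806730166162614}
```

```bash
python3 -c "
import cv2,numpy as np
a=cv2.imread('pics/scene0.png');b=cv2.imread('pics/side0.png')
cv2.imwrite('pics/both.png',cv2.resize(np.vstack([a,b]),(800,1200))[:, :]) "; ls pics
```

```text
both.png
scene0.png
side0.png
```

View pics/scene0.png

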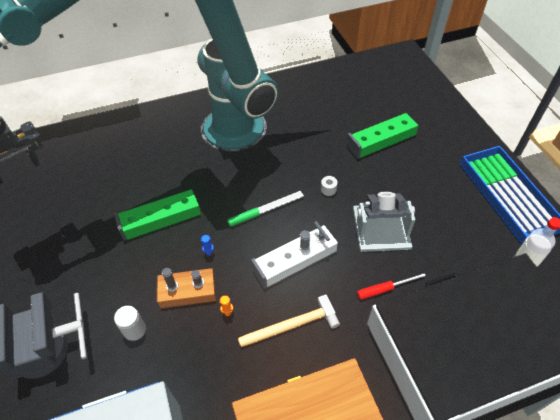

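View pics/side0.png

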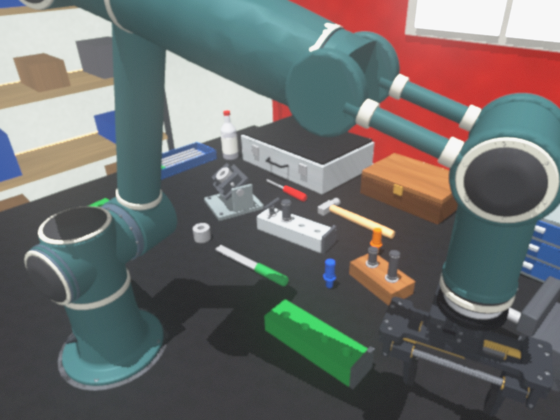

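The scene picture shows the grey short gauge at (197,276) and the tall gauge at (168,279), both in the orange-wood stand. The aluminium block is at (295,257) and the vise at (385,222). The look-alikes, which I'm excluding, are the blue gauge (207,245), the orange gauge (226,306) and the green blocks at (160,215) and (382,135). Next I go above the stand for a wrist view.

```bash
python3 -m jog '[[0.03,0.03,0.04,0,0,0],[0.07,0.065,0.06,0,0,0],[0.11,0.105,0.08,0,0,0],[0.15,0.145,0.1,0,0,0],[0.19,0.185,0.1,0,0,0],[0.23,0.22,0.1,0,0,0],[0.265,0.26,0.1,0,0,0],[0.29,0.30,0.1,0,0,0],[0.30,0.32,0.1,0,0,0],[0.30,0.32,0.1,0,0,0]]'
python3 - <<'E'
from h import *
s=snap('wrist','w1.png'); pickle.dump(s,open('w1.pkl','wb'))
P=cloud(s);print(-np.array(s['R']).T@np.array(s['t']),np.array(s['R']).round(2).tolist(),s['vfov'])
for q in['short_gauge','tall_gauge','block','stand','hole1','hole2']:
    for d in r.recognise(q,s)[:2]:
        l,t,rr,b=map(int,d['rect']); print(q,round(d['conf'],2),[l,t,rr,b],P[(t+b)//2,(l+rr)//2].round(3))
E
```

```text
clock: 2.45
tool_pos: [0.5157, -0.319, 0.3174]
tcp_rot: [0.987, 0.163, -0.0, 0.0]
wrist_force: [-0.1, 0.2, -0.4]
gripper_width: 0.0882
gripper_force: 0.0
[ 0.57770467 -0.2973778   0.48458575] [[0.32, -0.95, 0.0], [-0.92, -0.31, 0.26], [-0.24, -0.08, -0.97]] 71.4829615304364
short_gauge 0.93 [250, 108, 271, 130] [ 0.587 -0.27   0.09 ]
short_gauge 0.91 [233, 15, 257, 51] [ 0.678 -0.221  0.079]
block 0.86 [189, 252, 314, 329] [ 0.539 -0.303  0.418]
stand 0.57 [226, 78, 338, 174] [ 0.589 -0.3    0.04 ]
hole1 0.91 [1, 11, 167, 92] [ 0.596 -0.001  0.026]
hole1 0.89 [193, 252, 314, 331] [ 0.539 -0.304  0.418]
hole2 0.91 [1, 11, 167, 92] [ 0.596 -0.001  0.026]
hole2 0.89 [193, 252, 314, 331] [ 0.539 -0.304  0.418]
```

View pics/w1.png

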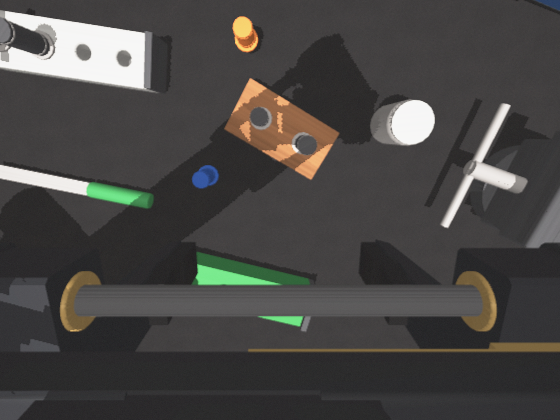

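The wrist view shows the stand at (282,130), with the short gauge's top at (260,117) and the tall one's at (304,143). The blue gauge at (203,178) and the orange one at (245,33) stand loose on the bench. The block is at top left, with its stop bar at (150,60) and holes 1 and 2 at (124,58) and (84,52).

```bash
cat >> h.py <<'E'
def top(P,c,z,rad=.022,tol=.004):
    m=(np.hypot(P[...,0]-c[0],P[...,1]-c[1])<rad)&(abs(P[...,2]-z)<tol); q=P[m]
    (x,y),R=cv2.minEnclosingCircle(q[:,:2].astype(np.float32)); return len(q),q.mean(0).round(4),(round(x,4),round(y,4),round(R,4)),np.median(q[:,2]).round(4)
def rect(P,c,z,rad,tol=.005):
    m=(np.hypot(P[...,0]-c[0],P[...,1]-c[1])<rad)&(abs(P[...,2]-z)<tol); q=P[m]
    return len(q),cv2.minAreaRect(q[:,:2].astype(np.float32)),np.median(q[:,2])
E
python3 - <<'E'
from h import *
for n in['w1','scene','side']:
    s=pickle.load(open(n+'.pkl','rb'));P=cloud(s)
    for a in[(lambda:top(P,(.588,-.27),.09)),(lambda:top(P,(.588,-.335),.12)),(lambda:rect(P,(.588,-.3),.04,.1)),(lambda:rect(P,(.6,.01),.045,.14))]:
        try: print(n,a())
        except Exception as e: print(n,'x',e)
E
```

```text
w1 (275, array([ 0.5894, -0.267 ,  0.0896]), (0.5894, -0.2668, 0.0121), np.float64(0.0897))
w1 (287, array([ 0.5764, -0.3353,  0.1196]), (0.5758, -0.3355, 0.0121), np.float64(0.1197))
w1 (5050, ((0.5825237035751343, -0.3011942505836487), (0.1505916565656662, 0.08012014627456665), 78.76126098632812), np.float64(0.03977738218414434))
w1 (6747, ((0.592581033706665, -0.003100089728832245), (0.07044769823551178, 0.2122262418270111), 10.517790794372559), np.float64(0.044592904214393554))
scene (59, array([ 0.589 , -0.269 ,  0.0902]), (0.5893, -0.2681, 0.013), np.float64(0.0899))
scene (58, array([ 0.5773, -0.3371,  0.1202]), (0.5774, -0.3371, 0.0126), np.float64(0.12))
scene (1180, ((0.5810623168945312, -0.3020657002925873), (0.14916430413722992, 0.08450771868228912), 78.95014190673828), np.float64(0.04046773971038954))
scene (1404, ((0.589090883731842, 0.01000954955816269), (0.07406869530677795, 0.2415871024131775), 10.3384428024292), np.float64(0.045564062122246125))
side (53, array([ 0.5842, -0.2685,  0.0888]), (0.5843, -0.2677, 0.0132), np.float64(0.089))
side (36, array([ 0.5745, -0.3353,  0.1193]), (0.5741, -0.335, 0.0108), np.float64(0.1194))
side (1034, ((0.5789528489112854, -0.3006120026111603), (0.1539749950170517, 0.08461470901966095), 79.87945556640625), np.float64(0.039099977831083994))
side (900, ((0.5849781632423401, 0.011812537908554077), (0.07553068548440933, 0.24350355565547943), 10.298409461975098), np.float64(0.04376129984444096))
```

```bash
python3 -m jog '[[0.01,0.04,0.02,0,0,10],[0.02,0.08,0.04,0,0,20],[0.03,0.12,0.06,0,0,30],[0.04,0.16,0.07,0,0,40],[0.05,0.2,0.07,0,0,50],[0.06,0.24,0.07,0,0,60],[0.07,0.28,0.07,0,0,70],[0.08,0.32,0.07,0,0,80],[0.08,0.34,0.07,0,0,82],[0.08,0.34,0.07,0,0,82]]'
python3 - <<'E'
from h import *
s=snap('wrist','w2.png'); pickle.dump(s,open('w2.pkl','wb'))
P=cloud(s)
print(rect(P,(.59,.01),.045,.14)); print(top(P,(.592,.037),.109))
print(r.read_state()['joint_pos'].round(2))
# circles of holes
g=cv2.cvtColor(s['pixels'],cv2.COLOR_RGB2GRAY)
for q in['hole1','hole2','cradle','vise','block']:
    for d in r.recognise(q,s)[:1]:print(q,d)
E
```

```text
clock: 4.05
tool_pos: [0.5952, 0.0205, 0.3872]
tcp_rot: [0.639, 0.769, -0.0, 0.0]
wrist_force: [0.5, 0.7, 0.1]
gripper_width: 0.0881
gripper_force: 0.0
(4444, ((0.5877813100814819, 0.015558041632175446), (0.07005736231803894, 0.23015207052230835), 10.543844223022461), np.float64(0.04480287373794643))
(246, array([0.5835, 0.0428, 0.1086]), (0.5827, 0.0433, 0.0142), np.float64(0.1086))
[-0.01  0.06  1.54 -0.    1.55 -0.19]
hole1 {'rect': [250.5, 105.0, 294.4, 243.8], 'conf': 0.93}
hole2 {'rect': [250.5, 105.0, 294.4, 243.8], 'conf': 0.93}
cradle {'rect': [252.2, 0.0, 321.9, 33.1], 'conf': 0.78}
vise {'rect': [232.8, 1.7, 353.1, 71.1], 'conf': 0.76}
block {'rect': [253.3, 105.5, 293.3, 243.7], 'conf': 0.97}
```

View pics/w2.png

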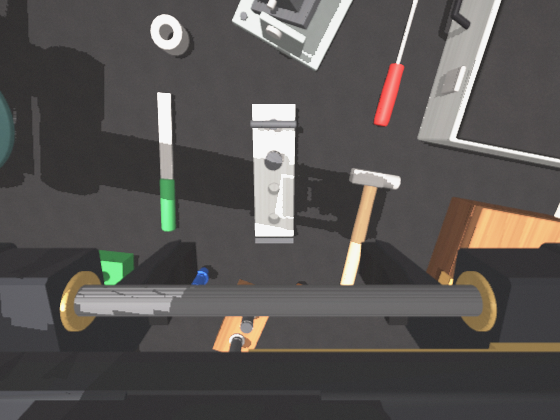

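The block is at (274,172). The tee bar is at (274,124), the next gauge at (274,158), holes 2 and 1 at about (274,188) and (274,217), and the stop bar at the bottom (274,240). The fit gives hole 1 ≈ (0.603,-0.0655), hole 2 ≈ (0.593,-0.0114) and a yaw of 10.5°.

To confirm the gauge, the candidates in w1 were grey (260,117), blue (203,178) and orange (245,33). I take the grey one, because it is all steel and stands in the wooden stand. One enlarged crop will check this.

```bash
python3 - <<'E'
from h import *
s=pickle.load(open('w1.pkl','rb'));P=cloud(s)
print(top(P,(.583,.043),.109))
cv2.imwrite('pics/crop1.png',cv2.resize(s['pixels'][0:210,60:370,::-1],None,fx=2.5,fy=2.5,interpolation=cv2.INTER_CUBIC))
for n in['w1','w2']:
    s=pickle.load(open(n+'.pkl','rb'));P=cloud(s)
    c=np.array([.5878,.0156]);a=np.radians(10.54);ex=np.array([np.cos(a),np.sin(a)]);ey=np.array([-ex[1],ex[0]])
    q=P.reshape(-1,3);l=np.c_[(q[:,:2]-c)@ex,(q[:,:2]-c)@ey,q[:,2]]
    for h in(-.0825,-.0275):
        m=(np.hypot(l[:,0],l[:,1]-h)<.014)&(l[:,2]<.04); k=l[m]; print(n,h,m.sum(),k[:,:2].min(0).round(4),k[:,:2].max(0).round(4))
E
python3 -m jog '[[-0.001,-0.05,-0.02,0,0,0],[-0.002,-0.1,-0.05,0,0,0],[-0.003,-0.15,-0.08,0,0,0],[-0.004,-0.2,-0.12,0,0,0],[-0.005,-0.25,-0.15,0,0,0],[-0.006,-0.282,-0.18,0,0,0],[-0.006,-0.287,-0.2,0,0,0],[-0.006,-0.287,-0.22,0,0,0],[-0.006,-0.287,-0.22,0,0,0]]'
```

```text
(269, array([0.5844, 0.0351, 0.108 ]), (0.584, 0.0388, 0.0132), np.float64(0.1082))
w1 -0.0825 180 [-0.0076 -0.0841] [ 0.012  -0.0707]
w1 -0.0275 173 [-0.0073 -0.026 ] [ 0.0118 -0.0147]
w2 -0.0825 94 [-0.0103 -0.0926] [ 0.0103 -0.0814]
w2 -0.0275 101 [-0.0104 -0.0376] [ 0.0103 -0.0226]
clock: 5.48
tool_pos: [0.5884, -0.2651, 0.1654]
tcp_rot: [0.638, 0.77, -0.0, -0.002]
wrist_force: [-0.2, -0.1, -0.5]
gripper_width: 0.0883
gripper_force: 0.0
```

View pics/crop1.png

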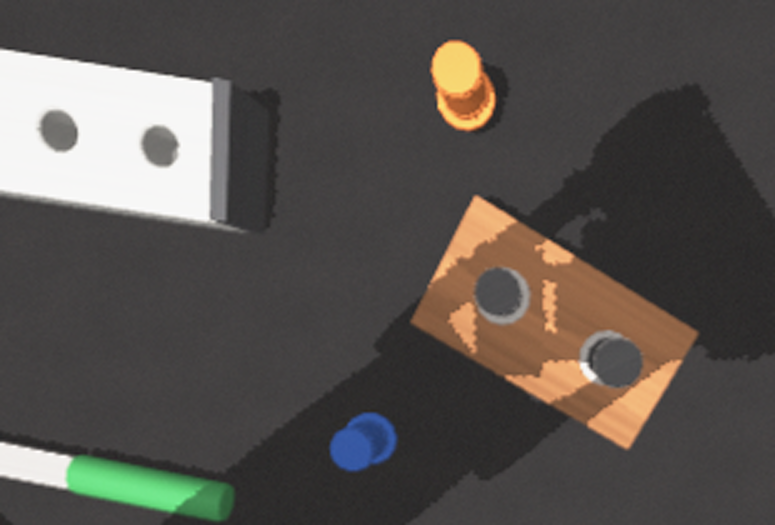

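The crop confirms the bare-steel short gauge at (500,293), in the stand. The calibration offset turns with the hand, so I re-measure both gauges in the same hand orientation I used for the block.

```bash
python3 - <<'E'
from h import *
s=snap('wrist','w3.png');P=cloud(s)
for c,z in(((.5894,-.2668),.09),((.576,-.3355),.12)):
    try: print(top(P,c,z))
    except Exception as e: print('x',e)
print(rect(P,(.5825,-.301),.04,.1)); print(r.read_state()['tool_pos'])
E
```

```text
(579, array([ 0.5887, -0.2664,  0.0897]), (0.5886, -0.2674, 0.0119), np.float64(0.0898))
(0, array([nan, nan, nan]), (0.0, 0.0, 0.0), np.float64(nan))
(8191, ((0.5820237994194031, -0.30174848437309265), (0.15042158961296082, 0.08028506487607956), 78.71028137207031), np.float64(0.039828560274490894))
[ 0.58929911 -0.26535291  0.1669495 ]h.py:14: RuntimeWarning: Mean of empty slice.
  (x,y),R=cv2.minEnclosingCircle(q[:,:2].astype(np.float32)); return len(q),q.mean(0).round(4),(round(x,4),round(y,4),round(R,4)),np.median(q[:,2]).round(4)
  ret = um.true_divide(
  return _methods._mean(a, axis=axis, dtype=dtype,
  ret = ret.dtype.type(ret / rcount)
```

View pics/w3.png

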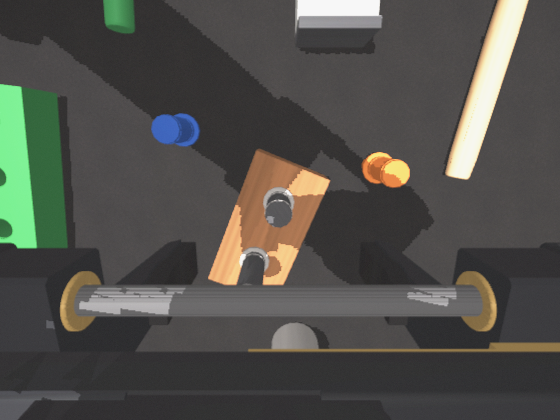

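The short gauge's top is at (278,210) and the tall gauge's at (254,270). The gripper is centred over the short one. Next: descend and grip.

```bash
python3 -m jog '[[-0.001,0,-0.03,0,0,0],[-0.001,0,-0.06,0,0,0],[-0.001,0,-0.09,0,0,0],[-0.001,0,-0.105,0,0,0],[-0.001,0,-0.114,0,0,0],[-0.001,0,-0.114,0,0,0]]' && python3 -m jog '[[0,0,0,0,0,0],[0,0,0,0,0,0],[0,0,0,0,0,0],[0,0,0,0,0,0],[0,0,0,0,0,0],[0,0,0,0,0,0]]' 1 40
```

```text
clock: 6.28
tool_pos: [0.5888, -0.2666, 0.0537]
tcp_rot: [0.639, 0.77, 0.0, 0.0]
wrist_force: [-0.2, 0.4, -0.8]
gripper_width: 0.0881
gripper_force: 0.0
clock: 7.02
tool_pos: [0.5883, -0.2667, 0.0533]
tcp_rot: [0.639, 0.769, -0.0, -0.0]
wrist_force: [-0.0, -1.4, -0.2]
gripper_width: 0.0303
gripper_force: 0.0
```

```bash
python3 -m jog '[[0,0,0,0,0,0],[0,0,0,0,0,0],[0,0,0,0,0,0]]' && python3 -m jog '[[0,0,0.02,0,0,0],[0,0,0.05,0,0,0],[0,0,0.08,0,0,0],[0.003,0.04,0.08,0,0,0],[0.006,0.09,0.08,0,0,0],[0.010,0.14,0.08,0,0,0],[0.013,0.185,0.08,0,0,0],[0.0145,0.20,0.08,0,0,0],[0.0145,0.202,0.08,0,0,0],[0.0145,0.202,0.08,0,0,0]]'
python3 - <<'E'
from h import *
s=snap('wrist','w4.png');P=cloud(s)
print(r.read_state()['tool_pos'])
for z in(.17,.165,.175): 
    try: print(top(P,(.603,-.0655),z))
    except Exception as e: pass
# block edges, hole positions
c=np.array([.5878,.0156]);a=np.radians(10.54);ex=np.array([np.cos(a),np.sin(a)]);ey=np.array([-ex[1],ex[0]])
print(rect(P,(.5878,.0156),.045,.14)); print(top(P,(.583,.043),.109))
E
```

```text
clock: 7.4
tool_pos: [0.5885, -0.2667, 0.0532]
tcp_rot: [0.639, 0.769, 0.0, 0.0]
wrist_force: [0.2, 0.0, 0.1]
gripper_width: 0.0231
gripper_force: 40.0
clock: 8.65
tool_pos: [0.603, -0.0658, 0.1336]
tcp_rot: [0.639, 0.769, -0.0, 0.0]
wrist_force: [-0.2, -0.2, -1.4]
gripper_width: 0.0229
gripper_force: 40.0
[ 0.60291955 -0.06598633  0.13352774]
(1862, array([ 0.6025, -0.0627,  0.17  ]), (0.6015, -0.0584, 0.0196), np.float64(0.1702))
(522, array([ 0.6018, -0.0572,  0.1655]), (0.6017, -0.0584, 0.0196), np.float64(0.166))
(564, array([ 0.6017, -0.0603,  0.1744]), (0.6013, -0.0562, 0.0198), np.float64(0.1744))
(15787, ((0.5913999080657959, -0.00097675621509552), (0.07027315348386765, 0.1968798041343689), 10.511786460876465), np.float64(0.04480263783188768))
(1866, array([0.5833, 0.0428, 0.1086]), (0.5834, 0.043, 0.0144), np.float64(0.1087))
```

View pics/w4.png

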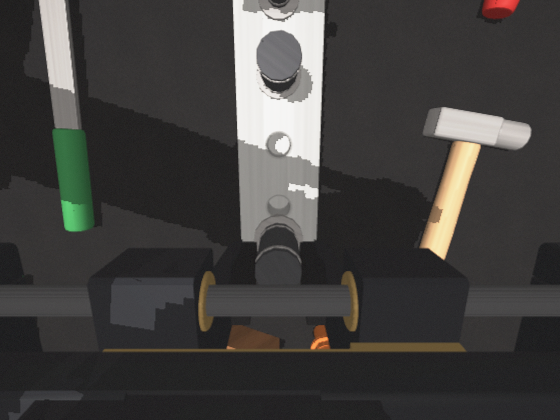

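The gauge is held upright between the pads at (278,255), in front of hole 2 (278,205). The next-gauge position agrees with the earlier view. Next: descend in steps and watch the force.

```bash
python3 -m jog '[[0,0,-0.02,0,0,0],[0,0,-0.038,0,0,0],[0,0,-0.045,0,0,0],[0,0,-0.05,0,0,0],[0,0,-0.055,0,0,0],[0,0,-0.055,0,0,0]]' && python3 -c "
from station import r;s=r.read_state();print(s['tool_pos'],s['wrist_force'],s['torque'])"
```

```text
clock: 9.45
tool_pos: [0.6028, -0.0646, 0.0781]
tcp_rot: [0.639, 0.769, -0.0, -0.0]
wrist_force: [-0.3, -0.1, -1.7]
gripper_width: 0.023
gripper_force: 40.0
[ 0.60278084 -0.06461654  0.07808473] [-0.30981958 -0.1382183  -1.74843361] [-0.02841826 -0.15182883  0.0564262 ]
```

```bash
python3 -m jog '[[0,0,-0.007,0,0,0],[0,0,-0.013,0,0,0],[0,0,-0.017,0,0,0],[0,0,-0.019,0,0,0],[0,0,-0.021,0,0,0],[0,0,-0.022,0,0,0],[0,0,-0.022,0,0,0]]'
```

```text
clock: 10.32
tool_pos: [0.603, -0.0647, 0.0581]
tcp_rot: [0.639, 0.769, 0.0, 0.0]
wrist_force: [-4.2, 1.2, 7.5]
gripper_width: 0.023
gripper_force: 40.0
```

Home: the collar is seated at the expected height. I release, rise, and go over the tall gauge.

```bash
python3 -m jog '[[0,0,0,0,0,0],[0,0,0,0,0,0],[0,0,0.002,0,0,0],[0,0,0.03,0,0,0],[0,0,0.07,0,0,0],[0,0,0.11,0,0,0],[-0.003,-0.04,0.12,0,0,0],[-0.009,-0.09,0.12,0,0,0],[-0.014,-0.14,0.12,0,0,0],[-0.019,-0.19,0.12,0,0,0]]' 0 && python3 -m jog '[[-0.005,-0.05,0,0,0,0],[-0.009,-0.078,0,0,0,0],[-0.009,-0.081,0,0,0,0],[-0.009,-0.081,0,0,0,0]]'
python3 - <<'E'
from h import *
s=snap('wrist');P=cloud(s)
print(r.read_state()['tool_pos'])
for a in[(lambda:top(P,(.575,-.336),.12)),(lambda:rect(P,(.582,-.3017),.04,.1))]:
    try: print(a())
    except Exception as e: print(e)
s=snap('side');P=cloud(s);pickle.dump(s,open('side2.pkl','wb'))
print(top(P,(.601,-.065),.095,.025),top(P,(.582,.042),.109,.025))
cv2.imwrite('pics/s2.png',cv2.resize(s['pixels'][150:310,180:430,::-1],None,fx=3,fy=3))
E
```

```text
clock: 11.58
tool_pos: [0.5837, -0.2562, 0.1764]
tcp_rot: [0.639, 0.77, 0.0, 0.0]
wrist_force: [0.9, -1.0, 0.4]
gripper_width: 0.0883
gripper_force: 0.0
clock: 12.08
tool_pos: [0.5749, -0.3351, 0.176]
tcp_rot: [0.639, 0.769, 0.0, -0.0]
wrist_force: [0.4, 0.2, 0.3]
gripper_width: 0.0882
gripper_force: 0.0
[ 0.57505234 -0.3345705   0.17611297]
(674, array([ 0.575 , -0.3352,  0.1196]), (0.575, -0.3355, 0.0121), np.float64(0.1197))
(9856, ((0.5819722414016724, -0.30174240469932556), (0.150452122092247, 0.08018592745065689), 78.68711853027344), np.float64(0.039762671016145085))
(32, array([ 0.5992, -0.0666,  0.0941]), (0.6012, -0.0641, 0.0126), np.float64(0.094)) (42, array([0.5788, 0.0425, 0.1074]), (0.5783, 0.043, 0.0165), np.float64(0.1072))
```

View pics/s2.png

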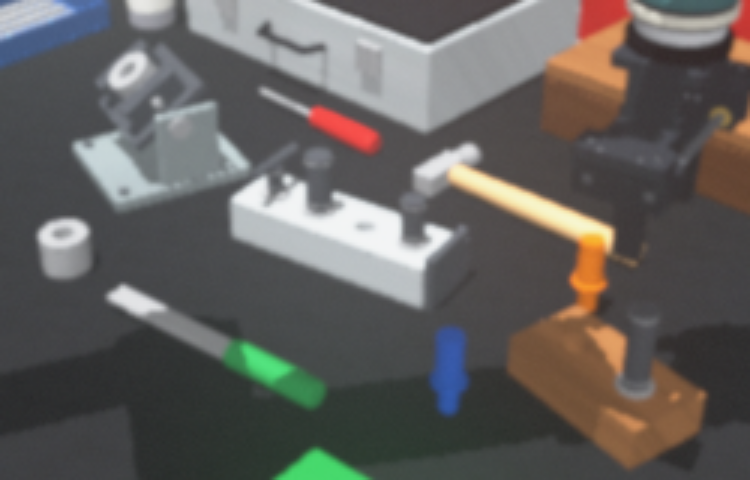

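The short gauge is home in hole 1 (crop 413,220) and the tall one is still in the stand (637,350). The vise bore faces up and towards the robot (130,68). Next: grip the tall gauge.

```bash
python3 -m jog '[[0,0,-0.04,0,0,0],[0,0,-0.08,0,0,0],[0,0,-0.1,0,0,0],[0,0,-0.105,0,0,0],[0,0,-0.105,0,0,0]]' && python3 -m jog '[[0,0,0,0,0,0],[0,0,0,0,0,0],[0,0,0,0,0,0],[0,0,0,0,0,0],[0,0,0,0,0,0],[0,0,0,0,0,0],[0,0,0,0,0,0],[0,0,0,0,0,0],[0,0,0,0,0,0]]' 1 40
```

```text
clock: 12.8
tool_pos: [0.5757, -0.3358, 0.0723]
tcp_rot: [0.639, 0.77, 0.0, 0.001]
wrist_force: [0.6, -0.0, 1.1]
gripper_width: 0.0881
gripper_force: 0.0
clock: 13.92
tool_pos: [0.575, -0.3357, 0.0712]
tcp_rot: [0.639, 0.769, 0.0, 0.0]
wrist_force: [-0.1, -0.1, -0.8]
gripper_width: 0.0227
gripper_force: 40.0
```

```bash
python3 -m jog '[[0,0,0.025,0,0,0],[0,0,0.06,0,0,0],[0,0,0.095,0,0,0],[0.002,0.03,0.115,0,0,0],[0.005,0.085,0.115,0,0,0],[0.008,0.14,0.115,0,0,0],[0.011,0.195,0.115,0,0,0],[0.014,0.25,0.115,0,0,0],[0.017,0.3,0.115,0,0,0],[0.018,0.3245,0.115,0,0,0]]' && python3 -m jog '[[0,0,0,0,0,0],[0,0,-0.03,0,0,0],[0,0,-0.06,0,0,0],[0,0,-0.075,0,0,0],[0,0,-0.081,0,0,0],[0,0,-0.087,0,0,0],[0,0,-0.09,0,0,0],[0,0,-0.09,0,0,0]]'
```

```text
clock: 15.18
tool_pos: [0.5918, -0.0085, 0.1853]
tcp_rot: [0.638, 0.77, -0.0, -0.001]
wrist_force: [0.5, -0.4, -3.2]
gripper_width: 0.0228
gripper_force: 40.0
clock: 16.18
tool_pos: [0.5932, -0.0112, 0.0968]
tcp_rot: [0.639, 0.769, 0.0, 0.0]
wrist_force: [0.6, -0.6, -3.6]
gripper_width: 0.0229
gripper_force: 40.0
```

```bash
python3 -m jog '[[0,0,-0.008,0,0,0],[0,0,-0.014,0,0,0],[0,0,-0.018,0,0,0],[0,0,-0.02,0,0,0],[0,0,-0.0215,0,0,0],[0,0,-0.0225,0,0,0],[0,0,-0.0225,0,0,0]]'
```

```text
clock: 17.05
tool_pos: [0.5929, -0.0112, 0.0762]
tcp_rot: [0.639, 0.769, -0.0, -0.0]
wrist_force: [-6.7, -0.1, 10.4]
gripper_width: 0.0229
gripper_force: 40.0
```

```bash
python3 -m jog '[[0,0,0,0,0,0],[0,0,0,0,0,0],[0,0,0.002,0,0,0],[0,0,0.04,0,0,0],[0,0,0.09,0,0,0],[-0.01,0.02,0.14,0,0,0],[-0.03,0.06,0.18,0,0,0],[-0.05,0.1,0.21,0,0,0],[-0.07,0.15,0.23,0,0,0],[-0.085,0.19,0.24,0,0,0]]' 0 && python3 -m jog '[[-0.005,0.02,0,0,0,0],[-0.005,0.02,0,0,0,0],[-0.005,0.02,0,0,0,0]]'
python3 - <<'E'
from h import *
s=snap('wrist','w5.png');pickle.dump(s,open('w5.pkl','wb'));P=cloud(s)
print(r.recognise('cradle',s)[:2],r.recognise('vise',s)[:1])
z=snap('scene');pickle.dump(z,open('scene3.pkl','wb'));Q=cloud(z)
for p in(P,Q):
  for a in((.603,-.065),.095),((.593,-.011),.125),((.583,.043),.109):
    try: print(top(p,*a,.022,.005))
    except Exception: print('-')
E
```

```text
clock: 18.3
tool_pos: [0.5077, 0.1806, 0.3159]
tcp_rot: [0.639, 0.77, 0.001, 0.001]
wrist_force: [0.2, -0.7, 0.0]
gripper_width: 0.0885
gripper_force: 0.0
clock: 18.68
tool_pos: [0.503, 0.1982, 0.3135]
tcp_rot: [0.639, 0.769, -0.0, 0.0]
wrist_force: [-0.3, 0.1, 0.0]
gripper_width: 0.0879
gripper_force: 0.0
[{'rect': [291.2, 61.7, 409.1, 178.2], 'conf': 0.76}] [{'rect': [270.4, 48.8, 410.1, 188.9], 'conf': 0.93}]
(0, array([nan, nan, nan]), (0.0, 0.0, 0.0), np.float64(nan))
(222, array([ 0.5914, -0.0096,  0.1244]), (0.5914, -0.0108, 0.0126), np.float64(0.1247))
(0, array([nan, nan, nan]), (0.0, 0.0, 0.0), np.float64(nan))
(63, array([ 0.6032, -0.067 ,  0.0949]), (0.6025, -0.0665, 0.0122), np.float64(0.0949))
(61, array([ 0.5926, -0.0135,  0.1249]), (0.5915, -0.0137, 0.0129), np.float64(0.1246))
(74, array([0.5831, 0.0412, 0.1096]), (0.5813, 0.042, 0.0153), np.float64(0.1099))h.py:14: RuntimeWarning: Mean of empty slice.
  (x,y),R=cv2.minEnclosingCircle(q[:,:2].astype(np.float32)); return len(q),q.mean(0).round(4),(round(x,4),round(y,4),round(R,4)),np.median(q[:,2]).round(4)
  ret = um.true_divide(
  return _methods._mean(a, axis=axis, dtype=dtype,
  ret = ret.dtype.type(ret / rcount)
```

View pics/w5.png

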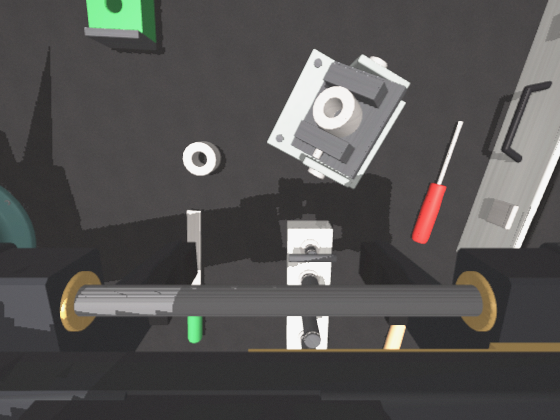

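Holes 1 and 2 are filled and home (tops at 0.095 and 0.125). The bush mouth shows as a white ring at (336,107), and the vise is turned in plan. Next: fit the mouth plane.

```bash
cat > bore.py <<'E'
from h import *
def bore(s,px,rad=26,seed=0):
    P=cloud(s);v,u=np.mgrid[:420,:560]
    g=s['pixels'].min(-1)
    m=(np.hypot(u-px[0],v-px[1])<rad)&(s['range_z']>0)&(P[...,2]>.09)
    q=P[m];rng=np.random.default_rng(seed);best=None
    for _ in range(3000):
        a,b,c=q[rng.choice(len(q),3,False)];n=np.cross(b-a,c-a)
        if np.linalg.norm(n)<1e-5: continue
        n/=np.linalg.norm(n); n*=np.sign(n[2])
        if not .4<np.arccos(n[2])<1.0: continue
        i=abs((q-a)@n)<.0012
        if best is None or i.sum()>best.sum(): best=i
    k=q[best];c=k.mean(0);n=np.linalg.svd(k-c)[2][2];n*=np.sign(n[2])
    e1=np.cross([0,0,1],n);e1/=np.linalg.norm(e1);e2=np.cross(n,e1)
    l=np.c_[(k-c)@e1,(k-c)@e2]
    # circle centre: outer edge and inner edge
    from scipy.optimize import minimize
    f=lambda x:np.sum(np.maximum(np.hypot(*(l-x).T)-.025,0)**2)+np.sum(np.maximum(.0115-np.hypot(*(l-x).T),0)**2)
    o=minimize(f,[0,0],method='Nelder-Mead',options=dict(xatol=1e-6,fatol=1e-14));x=o.x
    d=np.hypot(*(l-x).T)
    print('n',n.round(4),'lean',np.arccos(n[2]).round(4),'az',np.degrees(np.arctan2(n[1],n[0])).round(2),'N',len(k),'r',np.percentile(d,[0,2,98,100]).round(4))
    return c+x[0]*e1+x[1]*e2,n
E
python3 - <<'E'
from bore import *
s=pickle.load(open('w5.pkl','rb'));print(bore(s,(336,107)))
P=cloud(s);print(P[107,336],P[107,320],rect(P,P[107,336],.015,.14,.004))
s=pickle.load(open('scene3.pkl','rb'));print(bore(s,(388,201),14))
P=cloud(s);print(rect(P,(.56,.26),.015,.14,.004))
E
```

```text
n [-0.5243  0.1651  0.8354] lean 0.5819 az 162.52 N 967 r [0.0113 0.012  0.0243 0.025 ]
(array([0.54659932, 0.30173289, 0.12829075]), array([-0.52426472,  0.16506286,  0.83540455]))
[0.55648483 0.30617318 0.09759326] [0.53422063 0.3001521  0.12059052] (3071, ((0.5738028883934021, 0.29348495602607727), (0.14976415038108826, 0.1598806381225586), 72.8895034790039), np.float64(0.014683633040352185))
n [0.6946 0.1614 0.7011] lean 0.7939 az 13.09 N 71 r [0.004  0.0053 0.0387 0.0477]
(array([0.5711834 , 0.2898842 , 0.12361077]), array([0.69455268, 0.16143982, 0.70109468]))
(1278, ((0.5660526156425476, 0.2584308385848999), (0.22385437786579132, 0.15721942484378815), 69.8517074584961), np.float64(0.015359445983914352))
```

The mouth fits cleanly at (0.5466, 0.3017, 0.1283), with lean 0.582 and azimuth 162.5° (the base plate gives 162.9°). The ring radii match 11.5 and 25 mm, and the axis passes over the vise centre. Now the next gauge.

```bash
python3 -m jog '[[0.02,-0.04,-0.02,0,0,0],[0.04,-0.08,-0.05,0,0,0],[0.06,-0.12,-0.09,0,0,0],[0.075,-0.15,-0.12,0,0,0],[0.08,-0.1555,-0.145,0,0,0],[0.08,-0.1555,-0.145,0,0,0]]' && python3 -m jog '[[0,0,-0.03,0,0,0],[0,0,-0.06,0,0,0],[0,0,-0.085,0,0,0],[0,0,-0.097,0,0,0],[0,0,-0.097,0,0,0]]'
```

```text
clock: 19.62
tool_pos: [0.5812, 0.0418, 0.166]
tcp_rot: [0.64, 0.769, -0.002, -0.002]
wrist_force: [0.1, -0.4, 0.1]
gripper_width: 0.0881
gripper_force: 0.0
clock: 20.25
tool_pos: [0.5828, 0.0435, 0.072]
tcp_rot: [0.639, 0.77, -0.0, -0.0]
wrist_force: [0.1, 0.1, -0.4]
gripper_width: 0.0883
gripper_force: 0.0
```

```bash
python3 -m jog '[[0,0,0,0,0,0],[0,0,0,0,0,0],[0,0,0,0,0,0],[0,0,0,0,0,0],[0,0,0,0,0,0],[0,0,0,0,0,0],[0,0,0,0,0,0],[0,0,0,0,0,0]]' 1 55 && python3 -m jog '[[0,0,0.01,0,0,0],[0,0,0.03,0,0,0],[0,0,0.06,0,0,0],[0,0,0.1,0,0,0],[0,0,0.14,0,0,0],[0,0,0.17,0,0,0],[0,0,0.19,0,0,0],[0,0,0.19,0,0,0]]'
python3 - <<'E'
from station import r
import numpy as np
from scipy.spatial.transform import Rotation as R
s=r.read_state();print(s['tool_pos'],s['joint_pos'].round(2))
n=np.array([-.5254,.1616,.8354]);m=np.array([.5466,.3017,.1283])
tcp=m+.077*n;print('final',tcp,'shift',tcp-s['tool_pos'],'pre +40mm',m+.117*n-s['tool_pos'])
E
```

```text
clock: 21.25
tool_pos: [0.5829, 0.0433, 0.0718]
tcp_rot: [0.639, 0.769, 0.0, 0.0]
wrist_force: [1.0, 0.5, 0.1]
gripper_width: 0.0265
gripper_force: 55.0
clock: 22.25
tool_pos: [0.584, 0.0433, 0.2644]
tcp_rot: [0.639, 0.769, 0.001, 0.002]
wrist_force: [1.1, 0.5, -2.8]
gripper_width: 0.0267
gripper_force: 55.0
[0.58396823 0.04331258 0.26435666] [ 0.03  0.07  1.75 -0.    1.33 -0.15]
final [0.5061442 0.3141432 0.1926258] shift [-0.07782403  0.27083062 -0.07173086] pre +40mm [-0.09884003  0.27729462 -0.03831486]
```

```bash
python3 -m jog '[[-0.02,0.03,0.02,0,0,0],[-0.045,0.07,0.04,0,0,0],[-0.07,0.11,0.05,-2,-6.5,0],[-0.09,0.16,0.05,-4,-13,0],[-0.105,0.21,0.04,-6,-19.5,0],[-0.108,0.25,0.02,-8,-26,0],[-0.108,0.275,0,-9.8,-31.9,0],[-0.108,0.2805,-0.019,-9.8,-31.9,0],[-0.108,0.2805,-0.019,-9.8,-31.9,0],[-0.108,0.2805,-0.019,-9.8,-31.9,0]]'
python3 - <<'E'
from h import *
from scipy.spatial.transform import Rotation as R
s=r.read_state();t=s['tool_pos'];z=R.from_quat(s['tcp_rot']).as_matrix()[:,2];print(t,-z,s['joint_pos'].round(2),s['gripper_width'])
w=snap('wrist','w6.png');pickle.dump(w,open('w6.pkl','wb'));P=cloud(w)
snap('side','s6.png')
c=-np.array(w['R']).T@w['t']
f=210/np.tan(np.radians(w['vfov'])/2)
X=np.array(w['R'])@[.5466,.3017,.1283]+w['t'];print('mouth px',w['cx']+f*X[0]/X[2],w['cy']+f*X[1]/X[2])
E
```

```text
clock: 23.5
tool_pos: [0.4759, 0.3229, 0.2435]
tcp_rot: [0.613, 0.736, 0.11, 0.265]
wrist_force: [0.6, -1.4, -2.5]
gripper_width: 0.0273
gripper_force: 55.0
[0.47594565 0.32285237 0.24351579] [-0.52546133  0.16246129  0.83516269] [ 0.88 -0.09  2.05 -0.63  1.03  0.98] 0.027308880536412002
mouth px 276.5469184624862 195.18173818684326
```

View pics/w6.png

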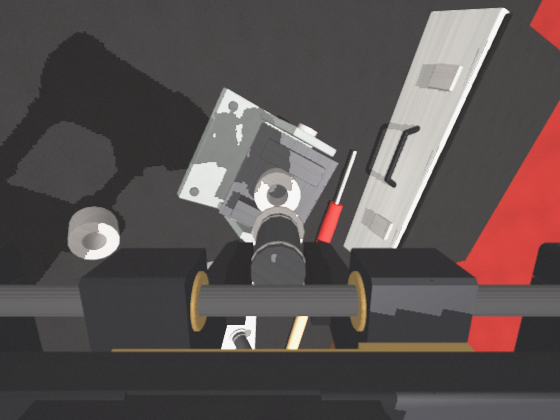

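The held gauge is at (278,240) and points at the ring at (276,192), in line with the bore in this view. I now measure the gauge's axis and re-fit the bore.

```bash
cat > gauge.py <<'E'
from bore import *
from scipy.optimize import least_squares
from scipy.spatial.transform import Rotation as R
def gauge(s,t,z):
    # points in frame: origin tcp, axis up=-z ; handle spans along up from (34-57)=-23 to +37 mm rel. to TCP
    P=cloud(s).reshape(-1,3);up=-z
    e1=np.cross([0,1,0],up);e1/=np.linalg.norm(e1);e2=np.cross(up,e1)
    d=P-t;a=d@up;l=np.c_[d@e1,d@e2,a]
    rr=np.hypot(l[:,0],l[:,1])
    m=(rr<.0165)&(rr>.009)&(a>-.022)&(a<.036)
    k=l[m]
    f=lambda p:np.hypot(k[:,0]-p[0]-p[2]*k[:,2],k[:,1]-p[1]-p[3]*k[:,2])-.014
    o=least_squares(f,[0,0,0,0],loss='soft_l1',f_scale=.0005);p=o.x
    ax=up+p[2]*e1+p[3]*e2;ax/=np.linalg.norm(ax)
    for lo in np.arange(-.07,.05,.005):
        mm=(rr<.024)&(a>=lo)&(a<lo+.005);print(round(lo,3),mm.sum(),np.percentile(rr[mm],[50,95]).round(4) if mm.sum()>3 else '',end='; ')
    print('\nN',len(k),'off mm',(p[:2]*1000).round(2),'tilt deg',np.degrees(p[2:]).round(2),'res',np.median(abs(f(p))).round(5))
    return t+p[0]*e1+p[1]*e2,ax
E
python3 - <<'E'
from gauge import *
w=pickle.load(open('w6.pkl','rb'))
c,n=bore(w,(276,190),24);print(c,n)
s=r.read_state();t=s['tool_pos'];z=R.from_quat(s['tcp_rot']).as_matrix()[:,2]
print(t,-z,gauge(w,t,z))
E
```

```text
n [-0.5229  0.1607  0.8371] lean 0.5788 az 162.92 N 892 r [0.0114 0.0119 0.0243 0.0248]
[0.54650419 0.30201886 0.12790766] [-0.52286164  0.16066652  0.83713916]
-0.07 0 ; -0.065 0 ; -0.06 0 ; -0.055 0 ; -0.05 0 ; -0.045 0 ; -0.04 0 ; -0.035 0 ; -0.03 43 [0.0174 0.0184]; -0.025 516 [0.0159 0.0181]; -0.02 87 [0.0138 0.015 ]; -0.015 92 [0.0137 0.0147]; -0.01 86 [0.0138 0.0146]; -0.005 106 [0.0137 0.0145]; 0.0 101 [0.0136 0.0145]; 0.005 112 [0.0137 0.0145]; 0.01 130 [0.0136 0.0145]; 0.015 137 [0.0136 0.0146]; 0.02 282 [0.0143 0.0228]; 0.025 237 [0.0158 0.0232]; 0.03 421 [0.0143 0.0228]; 0.035 2077 [0.0098 0.0186]; 0.04 319 [0.017  0.0233]; 0.045 246 [0.019  0.0235]; 
N 1732 off mm [-0.8  -0.54] tilt deg [ 0.32 -0.12] res 0.00021
[0.47634186 0.32313612 0.24451261] [-0.52657348  0.16130527  0.83468616] (array([0.47561567, 0.32260111, 0.24415788]), array([-0.52200902,  0.15931975,  0.83792828]))
```

View pics/s6.png

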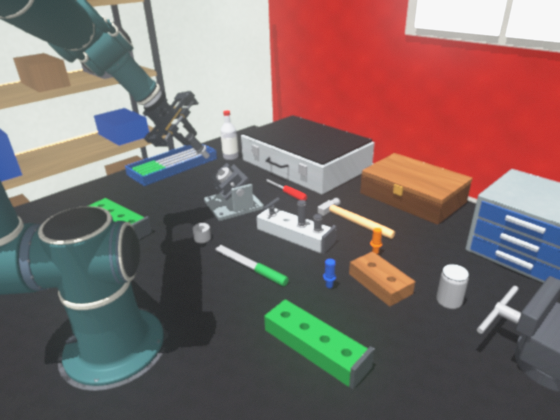

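Axes agree within 0.3° and the offset is about 1–2 mm, much of it settling. Next: advance along the bore axis and measure again.

```bash
python3 -m jog '[[0.01,-0.003,-0.016,0,0,0],[0.02,-0.006,-0.032,0,0,0],[0.027,-0.008,-0.043,0,0,0],[0.0315,-0.0095,-0.051,0,0,0],[0.0315,-0.0095,-0.051,0,0,0],[0.0315,-0.0095,-0.051,0,0,0],[0.0315,-0.0095,-0.051,0,0,0]]'
python3 - <<'E'
from gauge import *
w=snap('wrist');s=r.read_state();t=s['tool_pos'];z=R.from_quat(s['tcp_rot']).as_matrix()[:,2]
f=210/np.tan(np.radians(w['vfov'])/2)
X=np.array(w['R'])@[.5466,.3017,.1283]+w['t'];px=(w['cx']+f*X[0]/X[2],w['cy']+f*X[1]/X[2]);print(px)
try:
    c,n=bore(w,px,26);print(c)
except Exception as e: print(e)
c=np.array([.5465,.3019,.1281]);n=np.array([-.5238,.1613,.8364])
g,a=gauge(w,t,z);tip=g-.057*a;d=tip-c
print('t',t,'ax',a,'ang',np.degrees(np.arccos(a@n)),'dist',d@n,'lateral',d-(d@n)*n,s['wrist_force'])
z=snap('scene');cv2.imwrite('pics/end.png',cv2.resize(np.hstack([w['pixels'][100:300,180:380],z['pixels'][130:330,250:450]])[:,:,::-1],None,fx=2,fy=2))
E
```

```text
clock: 24.48
tool_pos: [0.5065, 0.3148, 0.1925]
tcp_rot: [0.612, 0.737, 0.111, 0.265]
wrist_force: [-0.6, 0.7, -2.8]
gripper_width: 0.0264
gripper_force: 55.0
(np.float64(276.9887838341319), np.float64(211.88725925910273))
n [-0.5216  0.1591  0.8382] lean 0.5768 az 163.03 N 760 r [0.0117 0.0125 0.0226 0.023 ]
[0.54658687 0.30139411 0.12820142]
-0.07 0 ; -0.065 0 ; -0.06 0 ; -0.055 0 ; -0.05 0 ; -0.045 0 ; -0.04 0 ; -0.035 0 ; -0.03 21 [0.0177 0.0179]; -0.025 535 [0.016  0.0177]; -0.02 65 [0.014  0.0143]; -0.015 105 [0.0137 0.0143]; -0.01 90 [0.0137 0.014 ]; -0.005 94 [0.0136 0.014 ]; 0.0 110 [0.0137 0.014 ]; 0.005 115 [0.0136 0.014 ]; 0.01 124 [0.0136 0.014 ]; 0.015 141 [0.0136 0.014 ]; 0.02 245 [0.0138 0.0228]; 0.025 263 [0.0141 0.0231]; 0.03 382 [0.0141 0.0227]; 0.035 2100 [0.0098 0.0186]; 0.04 317 [0.0168 0.0234]; 0.045 260 [0.0189 0.0234]; 
N 1536 off mm [ 0.09 -0.32] tilt deg [ 0.05 -0.15] res 0.00019
t [0.50649527 0.31479338 0.19254539] ax [-0.5260742   0.15789882  0.83565178] ang 0.47320290980030005 dist 0.019938285426523875 lateral [0.00047219 0.00035644 0.00022818] [ 0.52094029  0.99550973 -2.21644141]
```

View pics/end.png

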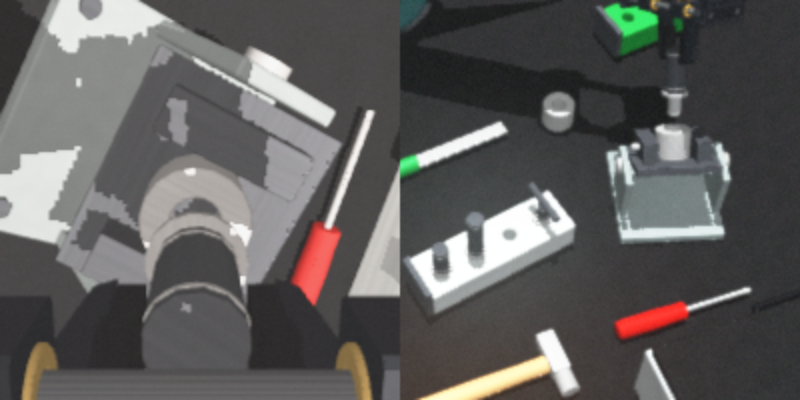

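The picture shows the gauge held just off the bush mouth and in line with the bore (right half, 675,100). Holes 1 and 2 are filled and hole 3 is empty. The tip is 19.9 mm out, with 0.6 mm lateral error and 0.5° angular error, so I hand in.

```bash
python3 -m jog '[[0,0,0,0,0,0],[0,0,0,0,0,0],[0,0,0,0,0,0]]'; python3 -c "
from station import r;print(r.hand_in())"
```

```text
clock: 24.95
tool_pos: [0.5064, 0.3143, 0.1919]
tcp_rot: [0.612, 0.737, 0.11, 0.265]
wrist_force: [0.8, -0.2, -2.0]
gripper_width: 0.0267
gripper_force: 55.0
the job is handed in; nothing more can be done
None
```

Job handed in at about 25 s: the short gauge is home in hole 1 and the tall gauge in hole 2, and the next gauge is held in line with the bore, measured about 20 mm outside it, clear of the bush and vise; the hand-in gave no verdict.

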